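Knock the plug home with the spring hammer

ROBOT

A 6-joint arm with a two-finger parallel gripper is mounted at the origin on the work surface. World frame = base frame: x ahead of the robot, y to its left, z up, the work surface at z = 0. Lengths are in m, angles in degrees, forces in N, time in s.
With the tool pointing down it reaches from about 0.25 to 0.725 m from the base axis. Payload 9.7 kg.
Tool frame: the origin (TCP) lies at the very end of the fingers, on their centre line; the grasp point (between the pads) lies 19 mm behind it; z points along the fingers, y is the direction in which the jaws open and shut (so a half turn about z gives the same grasp; the last joint's range is limited). The gripper opens to 85 mm and grips with 20 to 120 N. Pads are 22 mm wide; open, the fingers measure 114 mm over their backs; the gripper's body (76 mm by 85 mm) begins 54 mm behind the grasp point. The pads swing forward as they close: fully open they stand 13 mm farther back than shut.
Start: joints at [70.187, 4.979, 10.078, 95.1, 0, 90], TCP at [0.186, 0.517, 0.231] pointing down, gripper open.
Joint ranges: [-179.16, 179.16], [-48.56, 103.87], [-65.8, 70.77], [-126.05, 130.52], [-82.76, 87.17], [-180, 180]. Speed limits (degrees/s): [127.2, 127.2, 147.25, 180, 180, 180].

INTERFACE

Orientations are given as [roll, pitch, yaw] about the fixed x, y, z axes, in that order (R = Rz(yaw) Ry(pitch) Rx(roll)).
In Python, from workcell import bot gives the robot as it stands.
- The arm moves only by the shell command python3 -m pendant 'ROWS' [FORCE]. ROWS is JSON, a list that holds one entry, the list of rows, each a list of 7 numbers: the shift along the tool's x, y, z in cm, then the turn, a rotation vector about the tool's x, y, z in rad, then the opening in per cent of the stroke, from 0 (shut) to 100 (fully open). In form: [[[dx, dy, dz, ax, ay, az, gripper], ...]]. A call has 1 to 5 rows; each row shifts and turns the pose as measured when the row begins, along the tool's axes as they then stand; what a row does not reach is not made up. A row lasts 1/12 s, in which the tool goes at most 41.7 mm and 7.16 degrees, less where a joint would pass 70% of its speed; a pose out of reach is approached as far as the arm can. A call with a gripper value outside its range is refused whole. The fingers move at their own pace and stop on an object; FORCE is the grip in N (left out, the last holds). Time passes only in rows, so rows that do not move let the fingers close. It gives the time, the measured TCP pose, the force and the opening at its end, in the units of the state.
- bot.get_obs(): the state, without advancing time (a new reading comes with each control period).
- bot.camera(name): name is "scene" or "top"; returns the picture (420x560x3 uint8, red, green, blue); there is no depth.
- bot.get_calibration(name): a dict with "intrinsics" (3x3 intrinsics, pixels), "pose" (4x4, takes a point from camera to world coordinates). Camera axes: x right, y down, z forward; pixel columns grow to the right and rows downward; lengths in m; the calibration is good to about 2 mm. A picture is of the moment at which its call begins. get_calibration takes no time and is no camera call.
- bot.job_done(): hands the job in, once; it reports no verdict.
Trained networks look in the newest picture that a camera, given by its name, has taken for a name from the list of things; names that differ only in an ending like _2 or _b are one class to them, and where a whole thing is asked for, a point or a joint stands for the part that bears it (a point fixed in the world has none). Each returns a list of dicts, best first, with "confidence" (0 to 1); they miss things now and then, are a little off and sometimes report something else, mostly with a low value. They report only what shows in the picture. A call takes as long as a camera call.
- bot.masks_of(camera, thing): "pixels" (420x560 bool, what is visible of it) and "extent" ([left, top, right, bottom] in pixels, round what is visible of it).
- bot.mark_of(camera, thing): "uv" ([column, row] in pixels: a listed point, or the origin of a listed thing).
The state is a dict: "time": time; "q": joint angles; "qd": joint speeds; "joint_efforts": joint torques, N m; "ee_pos": TCP position; "tcp_rot": TCP orientation; "wrist_force": force on the tool from outside, world axes, zero at the start; "torque": the same for the moment, N m; "opening": finger opening in m.
Only numpy, scipy, OpenCV 4.12 (cv2) and the standard library are available. Lean on these libraries where they do the work, as an engineer would, in place of code of your own. Each camera call takes 0.05 s, during which the arm holds its last target. There are 200 camera calls.

TASK

Cock the bench's spring hammer by pressing the round wooden pad on its tail down until the catch holds it, and take the hand off so that it stays cocked by itself. Then press the trigger plate so that the hammer flies down and knocks the button-headed wooden plug home in the turned foot; do not touch the plug itself.

Things in the scene. Friction and masses are not known exactly. Their poses are not given: they have to be found in the camera images.
- cocking_pad (a point): Top centre of a turned wooden disc, 44 mm across, on the tail of a rocking steel beam; about 120 mm above the bench at rest. Press it straight down 58 to 62 mm and let go: past 54 mm a catch snaps over the tail and holds it there (hard stop at 66 mm). The push grows from 0 to about 14 N. On its way down the pad shifts about 15 mm level towards the trigger. Tripped, it flies back up.
- trigger_pad (a point): Top centre of a level steel plate, 36 by 32 mm, on the trigger lever, about 60 mm above the bench, in line with the beam beyond its tail, about 145 mm level from the resting cocking pad (the line between the two pads is the beam's direction). Pressed straight down (1 to 3 N) it frees the beam after 8 to 18 mm; 28 mm is sure, 43 mm is its stop. It springs back.
- striker (a joint): Turn of the hammer beam on its level pin, 60 mm above the bench, rad. About 0 at rest (hammer down, just clear of the plug, tail up); grows as the tail goes down and the hammer lifts. The catch snaps in at about 0.46 and holds it at about 0.45; stop at 0.56. The blow takes it briefly to -0.1, then a spring returns it to about 0.
- plug: Light wooden button plug under the hammer, 230 mm from the resting cocking pad: head 24 mm across, 5 mm thick, on a 13 mm stem, in the middle of a turned candlestick foot (110 mm across, top 42 mm above the bench). Origin: top centre of the head, 57 mm above the bench at first, 47 mm when one blow has seated it on the foot. Tight fit, about 7 N to move.

How it is judged:
By the outcome, as a careful person would: the job done as asked, in the order asked, and still so for the second after the job is handed in, with the robot touching nothing.
It also fails if it takes over 38 s, if anything falls off the work surface, if the arm or the gripper's body presses on something with over 40 N, if the wrist force passes 120 N, or if a joint passes its speed limit or range.

## Working session

There is one attempt and no reset: what is moved stays moved. The work goes in short steps, Python scripts to look and compute and a shell command to move; the robot and the scene stay as the last step left them, time stands still between calls to the robot, and variables do not carry over. Pictures are saved under pics/ and viewed, about 8 in all and at most 12, crops included, and the job is handed in when it is done.

```bash
mkdir -p pics
cat > h.py <<'E'
from workcell import bot
import numpy as np, cv2
def ray(c,uv):
    k=bot.get_calibration(c);K=np.array(k["intrinsics"]);T=np.array(k["pose"])
    d=T[:3,:3]@np.linalg.inv(K)@np.array([uv[0],uv[1],1.]);return T[:3,3],d/np.linalg.norm(d)
def tri(a,b):
    A=0;B=0
    for o,d in (a,b):
        P=np.eye(3)-np.outer(d,d);A=A+P;B=B+P@o
    p=np.linalg.solve(A,B);return p,[round(1e3*np.linalg.norm((np.eye(3)-np.outer(d,d))@(p-o)),1) for o,d in (a,b)]
def atz(r,z): o,d=r;return o+d*(z-o[2])/d[2]
E
python3 - <<'E'
from h import *
im={c:bot.camera(c) for c in("scene","top")}
cv2.imwrite("pics/a.png",cv2.cvtColor(cv2.resize(im["scene"],(800,600)),cv2.COLOR_RGB2BGR))
cv2.imwrite("pics/b.png",cv2.cvtColor(cv2.resize(im["top"],(800,600)),cv2.COLOR_RGB2BGR))
for t,z in(("cocking_pad",.12),("trigger_pad",.06),("plug",.057)):
    m={c:bot.mark_of(c,t) for c in im}
    for c in m:
        for x in m[c][:2]: print(t,c,np.round(x["uv"],1),round(x["confidence"],2),atz(ray(c,x["uv"]),z).round(4))
    if all(m.values()): print(tri(*[ray(c,m[c][0]["uv"]) for c in m]))
print(bot.get_obs())
E
```

```text
cocking_pad scene [240.7 172.2] 0.7 [ 0.5279 -0.0608  0.12  ]
cocking_pad top [373.8 220.9] 0.75 [ 0.5237 -0.0618  0.12  ]
(array([ 0.5249058 , -0.0631701 ,  0.11724711]), [np.float64(1.1), np.float64(1.1)])
trigger_pad scene [204.  169.7] 0.64 [ 0.525  -0.2001  0.06  ]
trigger_pad top [442.3 228.9] 0.63 [ 0.5189 -0.2064  0.06  ]
(array([ 0.51982499, -0.20883148,  0.05360254]), [np.float64(0.1), np.float64(0.1)])
{'time': 0.4, 'q': array([7.01885518e+01, 4.98264848e+00, 1.00735967e+01, 9.50995687e+01,
       9.08375180e-04, 9.00003974e+01]), 'qd': array([ 0.0208461 , -0.09333265,  0.06478803, -0.07686856,  0.04766891,
        0.07903236]), 'joint_efforts': array([-4.42683095e-04, -5.19502759e+01,  4.64382648e+01,  3.51758179e-03,
       -1.83782726e-05,  4.17906733e-06]), 'ee_pos': array([0.18639577, 0.51742311, 0.23120678]), 'tcp_rot': array([-1.79991379e+02, -9.08315385e-04,  1.60188154e+02]), 'wrist_force': array([0.36890628, 1.01685713, 0.07068747]), 'torque': array([ 0.02814681, -0.02707015, -0.01960379]), 'opening': 0.08570816604003025}
```

View pics/a.png

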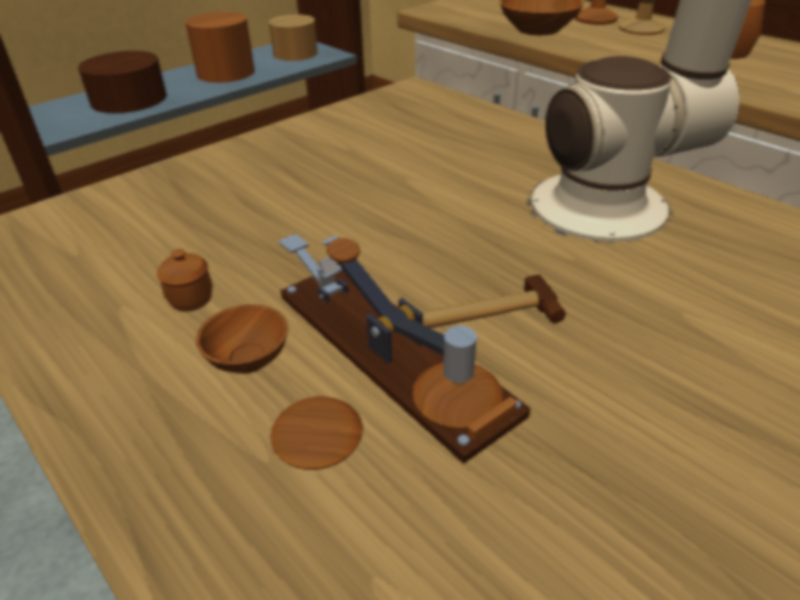

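View pics/b.png

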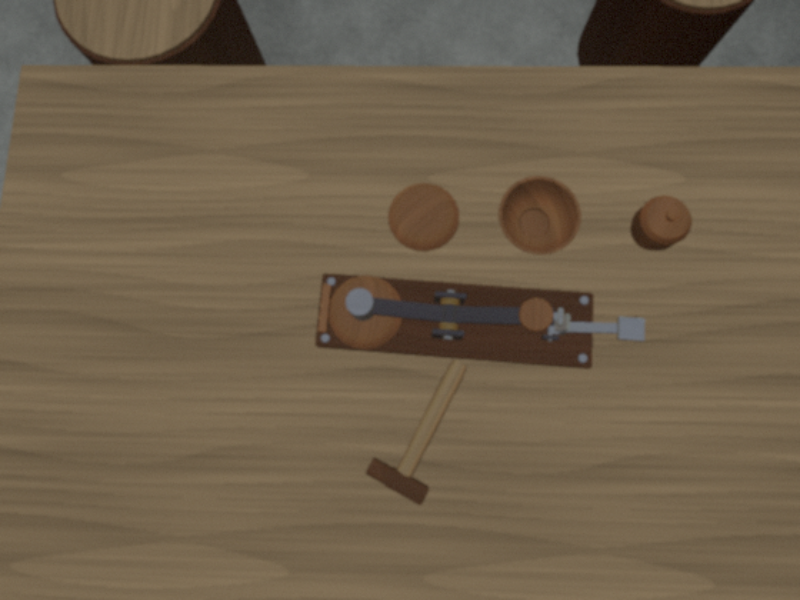

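The scene view shows the wooden pad at (240,173) native and the trigger plate at (205,170). The top view has them at (376,220) and (442,230). The fit gives a pad-to-trigger spacing of 146 mm, with heights of 117 and 54 mm, so both agree with the text. I'm setting out with the gripper shut.

```bash
python3 -m pendant '[[[-3,-2.5,0,0,0,0,0],[-3,-2.5,0,0,0,0,0],[-3,-2.5,0,0,0,0,0],[-3,-2.5,0,0,0,0,0],[-3,-2.5,0,0,0,0,0]]]' 40
python3 -m pendant '[[[-3,-2.5,0,0,0,0,0],[-3,-2.5,0,0,0,0,0],[-3,-2.5,0,0,0,0,0],[-3,-2.5,0,0,0,0,0],[-3,-2.5,0,0,0,0,0]]]'
python3 -m pendant '[[[-3,-2.5,0,0,0,0,0],[-3,-2.5,0,0,0,0,0],[-3,-2.5,0,0,0,0,0],[-3,-2.5,0,0,0,0,0],[0,0,0,0,0,0,0]]]'
```

```text
time: 0.82
ee_pos: [0.2848, 0.3484, 0.2281]
tcp_rot: [-179.9, -0.1, 160.8]
wrist_force: [1.3, 1.0, 1.0]
opening: 0.0255
time: 1.23
ee_pos: [0.3877, 0.1723, 0.2291]
tcp_rot: [180.0, 0.1, 160.9]
wrist_force: [0.8, -0.5, 0.2]
opening: 0.0005
time: 1.65
ee_pos: [0.4729, 0.0255, 0.2299]
tcp_rot: [179.9, 0.3, 160.6]
wrist_force: [0.5, 0.3, 0.3]
opening: -0.0002
```

```bash
python3 -m pendant '[[[-3,-2.5,0,0,0,0,0],[-3,-2.5,0,0,0,0,0],[-1.9,-1.6,0,0,0,0,0],[0,0,0,0,0,0.12,0],[0,0,0,0,0,0.12,0]]]'
python3 -m pendant '[[[0,0,0,0,0,0.12,0],[0,0,0,0,0,0.12,0],[0,0,0,0,0,0.12,0],[0,0,0,0,0,0.12,0],[0,0,0,0,0,0.12,0]]]'
python3 -m pendant '[[[0,0,0,0,0,0.12,0],[0,0,0,0,0,0.12,0],[0,0,0,0,0,0.12,0],[0,0,0,0,0,0.12,0],[0,0,0,0,0,0,0]]]'
```

```text
time: 2.07
ee_pos: [0.5266, -0.0673, 0.2297]
tcp_rot: [179.8, 0.2, 146.6]
wrist_force: [-0.4, 0.6, 0.3]
opening: -0.0001
time: 2.48
ee_pos: [0.5267, -0.0678, 0.2289]
tcp_rot: [179.8, 0.1, 110.8]
wrist_force: [0.3, 0.5, 0.6]
opening: -0.0001
time: 2.9
ee_pos: [0.5263, -0.0665, 0.229]
tcp_rot: [179.8, -0.1, 81.8]
wrist_force: [0.1, -0.2, -1.4]
opening: 0.0003
```

```bash
python3 -m pendant '[[[0.3,0,2.5,0,0,-0.11,0],[0,0,2.5,0,0,0,0],[0,0,2.5,0,0,0,0],[0,0,1.5,0,0,0,0],[0,0,0,0,0,0,0]]]'
python3 - <<'E'
from h import *
a=bot.camera("scene")[110:260,160:360];b=bot.camera("top")[150:300,300:500]
cv2.imwrite("pics/c.png",cv2.cvtColor(np.vstack([cv2.resize(a,(400,300)),cv2.resize(b,(400,300))]),cv2.COLOR_RGB2BGR))
for c in("scene","top"):
  T=np.array(bot.get_calibration(c)["pose"]);K=np.array(bot.get_calibration(c)["intrinsics"])
  p=K@(T[:3,:3].T@(bot.get_obs()["ee_pos"]-T[:3,3]));print(c,p[:2]/p[2])
E
```

```text
time: 3.32
ee_pos: [0.5279, -0.0624, 0.1374]
tcp_rot: [179.6, -0.0, 89.7]
wrist_force: [-0.9, 0.0, -0.3]
opening: -0.0003
scene [238.86867019 162.87678972]
top [376.45116599 216.37917008]
```

View pics/c.png

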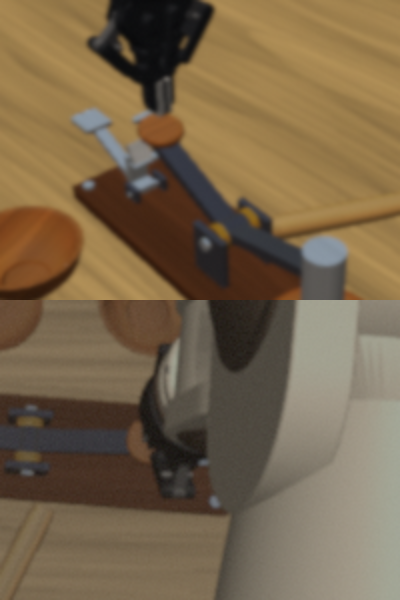

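The fingertip stands right over the pad (tip at about (239,164), pad centre at about (240,174)). I'm pressing down now.

```bash
python3 -m pendant '[[[0,-0.3,1,0,0,0,0],[0,0,1,0,0,0,0],[0,0,0.5,0,0,0,0],[-0.2,0,0.5,0,0,0,0],[-0.2,0,0.5,0,0,0,0]]]'
python3 -m pendant '[[[-0.2,0,0.7,0,0,0,0],[-0.2,0,0.7,0,0,0,0],[-0.2,0,0.7,0,0,0,0],[-0.2,0,0.7,0,0,0,0],[0,0,0,0,0,0,0]]]'
```

```text
time: 3.83
ee_pos: [0.5296, -0.0667, 0.1111]
tcp_rot: [178.8, 0.1, 89.9]
wrist_force: [-1.5, 1.1, 2.5]
opening: 0.0001
time: 4.25
ee_pos: [0.5301, -0.0756, 0.0826]
tcp_rot: [178.8, -0.0, 90.0]
wrist_force: [-1.9, 1.8, 8.4]
opening: -0.0001
```

```bash
python3 -m pendant '[[[-0.15,-0.1,0.5,0,0,0,0],[-0.15,-0.1,0.5,0,0,0,0],[-0.1,0,0.5,0,0,0,0],[0,0,0.4,0,0,0,0],[0,0,0,0,0,0,0]]]'
python3 - <<'E'
from h import *
print(bot.get_obs()["wrist_force"])
a=bot.camera("scene")[110:260,160:360]
cv2.imwrite("pics/d.png",cv2.cvtColor(cv2.resize(a,(800,600)),cv2.COLOR_RGB2BGR))
E
```

```text
time: 4.67
ee_pos: [0.5305, -0.0785, 0.0672]
tcp_rot: [178.3, -0.3, 90.0]
wrist_force: [-4.3, 2.7, 11.7]
opening: -0.0002
[-4.31285119  2.65627533 11.66991376]
```

View pics/d.png

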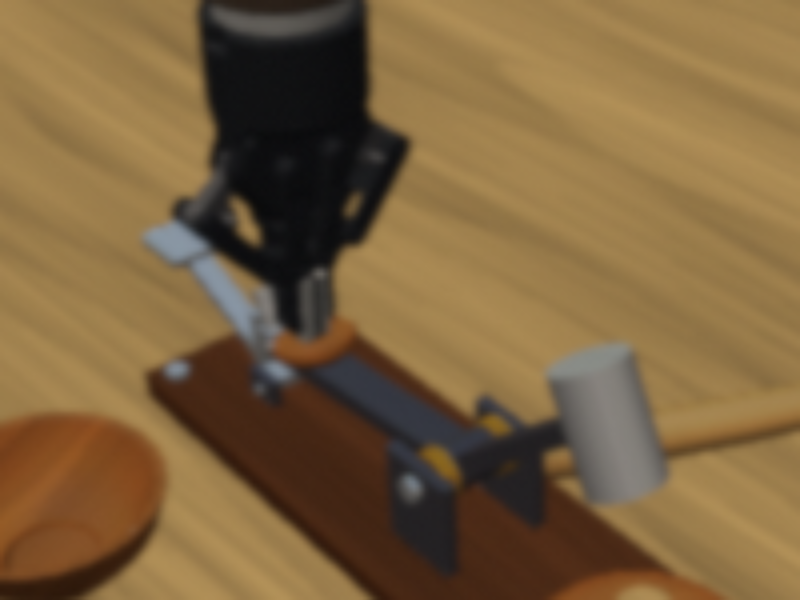

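The hammer is lifted at (605,425) in the crop, and the pad is nearly at the catch with 11.7 N on it. I'm pressing a few millimetres more.

```bash
python3 -m pendant '[[[0,0,0.4,0,0,0,0],[0,0,0.4,0,0,0,0],[0,0,0.3,0,0,0,0]]]'; python3 -m pendant '[[[0,0,0.3,0,0,0,0],[0,0,0,0,0,0,0]]]'
```

```text
time: 4.97
ee_pos: [0.5307, -0.0788, 0.0592]
tcp_rot: [178.2, -0.3, 90.1]
wrist_force: [-5.9, 2.2, 14.0]
opening: 0.0001
time: 5.13
ee_pos: [0.5307, -0.0788, 0.0574]
tcp_rot: [178.1, -0.4, 90.1]
wrist_force: [-6.1, 1.3, 13.7]
opening: 0.0002
```

```bash
python3 -m pendant '[[[0,0,-0.5,0,0,0,0],[0,0,-0.5,0,0,0,0],[0,0,0,0,0,0,0]]]'; python3 -m pendant '[[[0,0,-2,0,0,0,0],[0,0,-3,0,0,0,0],[0,0,-3,0,0,0,0],[0,0,-3,0,0,0,0],[0,0,0,0,0,0,0]]]'
python3 - <<'E'
from h import *
a=bot.camera("scene")[110:260,160:360]
cv2.imwrite("pics/e.png",cv2.cvtColor(cv2.resize(a,(800,600)),cv2.COLOR_RGB2BGR))
E
```

```text
time: 5.38
ee_pos: [0.5314, -0.0788, 0.0696]
tcp_rot: [177.9, -0.5, 90.1]
wrist_force: [-1.0, -0.3, -1.0]
opening: 0.0001
time: 5.8
ee_pos: [0.5262, -0.0804, 0.1786]
tcp_rot: [178.2, -0.6, 90.1]
wrist_force: [0.5, 0.4, 1.1]
opening: -0.0001
```

View pics/e.png

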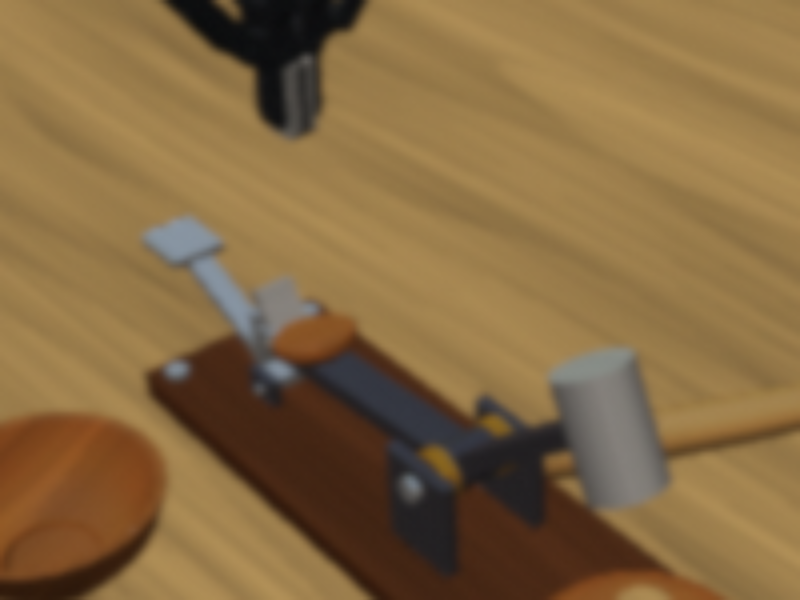

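The hammer stays cocked with the hand clear: it is raised at (610,425) in the crop and the pad is held at (315,337). Next is the trigger plate at (182,240) in the crop.

```bash
python3 -m pendant '[[[-3.3,-0.1,0,0,0,0,0],[-3.3,-0.1,0,0,0,0,0],[-3.3,-0.1,0,0,0,0,0],[-3.3,-0.1,0,0,0,0,0],[0,0,0,0,0,0,0]]]'; python3 -m pendant '[[[0,0,3,0,0,0,0],[0,0,3,0,0,0,0],[0,0,3,0,0,0,0],[0,0,0.7,0,0,0,0],[0,0,0,0,0,0,0]]]'
python3 - <<'E'
from h import *
a=bot.camera("scene")[110:260,160:360]
cv2.imwrite("pics/f.png",cv2.cvtColor(cv2.resize(a,(800,600)),cv2.COLOR_RGB2BGR))
E
```

```text
time: 6.27
ee_pos: [0.5225, -0.2161, 0.1681]
tcp_rot: [178.5, -0.7, 90.4]
wrist_force: [-0.3, 0.2, 0.4]
opening: -0.0001
time: 6.68
ee_pos: [0.5234, -0.2179, 0.0614]
tcp_rot: [178.7, -0.8, 90.1]
wrist_force: [0.1, 0.2, 0.4]
opening: 0.0001
```

View pics/f.png

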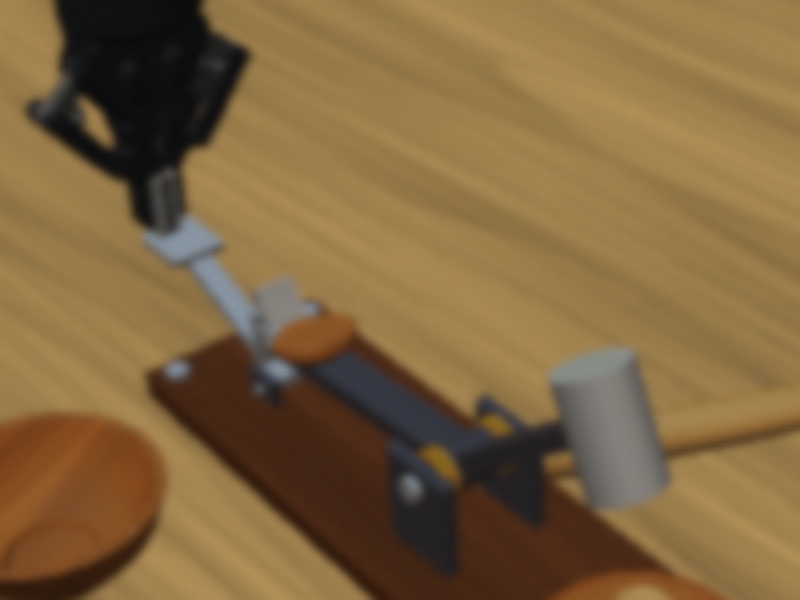

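The tip, at about (158,228), is roughly 10 mm beyond the plate centre at (182,240). I'll shift it back by 10 mm and then press.

```bash
python3 -m pendant '[[[1.0,-0.2,-0.2,0,0,0,0],[0,0,0.5,0,0,0,0],[0,0,0.8,0,0,0,0],[0,0,0.8,0,0,0,0],[0,0,0.8,0,0,0,0]]]'; python3 -m pendant '[[[0,0,0.6,0,0,0,0],[0,0,0,0,0,0,0]]]'
python3 - <<'E'
from h import *
a=bot.camera("scene")[110:310,160:360]
cv2.imwrite("pics/g.png",cv2.cvtColor(cv2.resize(a,(600,600)),cv2.COLOR_RGB2BGR))
E
```

```text
time: 7.15
ee_pos: [0.5257, -0.2077, 0.0413]
tcp_rot: [178.1, -0.5, 90.2]
wrist_force: [0.7, -0.1, 0.2]
opening: 0.0
time: 7.32
ee_pos: [0.5258, -0.2075, 0.0333]
tcp_rot: [178.1, -0.5, 90.2]
wrist_force: [0.7, -1.0, 0.9]
opening: -0.0
```

View pics/g.png

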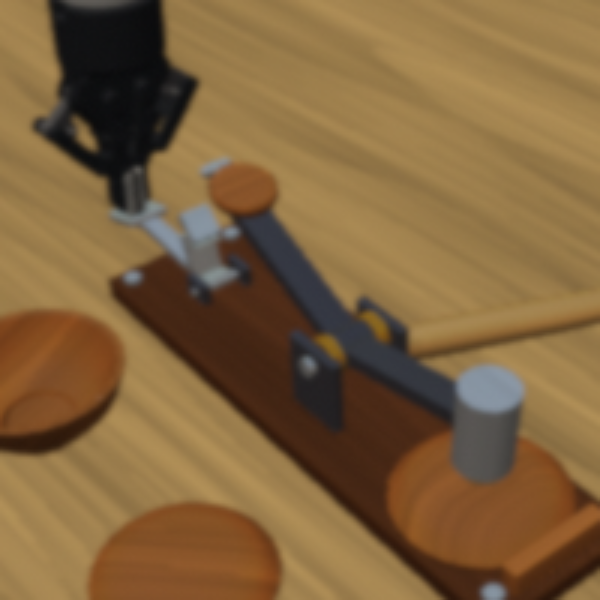

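The beam has tripped: the pad is back up at (243,188) and the hammer is down at (488,425). I'll lift clear and check the plug.

```bash
python3 -m pendant '[[[0,0,-2,0,0,0,0],[0,0,-3.5,0,0,0,0],[0,0,-3.5,0,0,0,0],[0,0,-3.5,0,0,0,0],[0,0,0,0,0,0,0]]]'
python3 - <<'E'
from h import *
s=bot.camera("scene");a=s[220:295,280:380]
cv2.imwrite("pics/h.png",cv2.cvtColor(cv2.resize(a,(800,600),interpolation=cv2.INTER_CUBIC),cv2.COLOR_RGB2BGR))
for m in bot.masks_of("scene","plug"): print(m["confidence"],m["extent"],m["pixels"].sum())
print(bot.mark_of("scene","plug"))
print(bot.get_obs()["wrist_force"])
E
```

```text
time: 7.78
ee_pos: [0.5194, -0.2072, 0.1601]
tcp_rot: [178.5, -0.8, 90.2]
wrist_force: [1.5, -1.0, 0.4]
opening: 0.0
0.55 [312.2, 267.8, 332.0, 273.7] 57
[{'uv': [317.5, 265.1], 'confidence': 0.6}]
[-0.14894493  0.43778407 -0.58811198]
```

View pics/h.png

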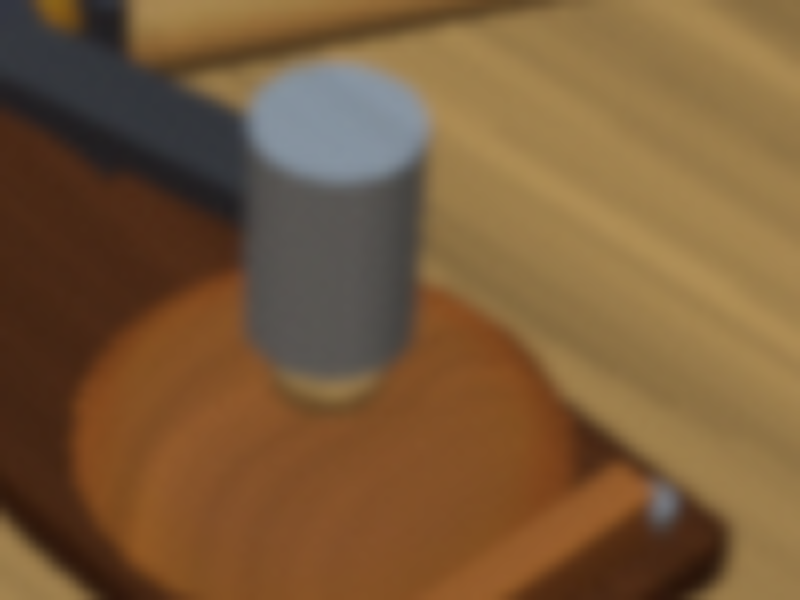

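The crop shows the hammer down with a thin sliver of the plug head below it at about (330,400). I'll compare that sliver's lower edge with the seated and unseated geometry, using the foot's rim as reference.

Run:
```python
from h import *
def pr(p):
  k=bot.get_calibration("scene");T=np.array(k["pose"]);q=np.array(k["intrinsics"])@(T[:3,:3].T@(np.array(p)-T[:3,3]));return q[:2]/q[2]
crop=lambda p:((pr(p)-[280,220])*8).round(0)
t=np.linspace(0,6.28,200)
for c in((.533,.167),(.530,.164),(.533,.172)):
  def circ(r,z): q=np.array([crop((c[0]+r*np.cos(a),c[1]+r*np.sin(a),z)) for a in t]);return "L,R,top,bottom",q[:,0].min(),q[:,0].max(),q[:,1].min(),q[:,1].max()
  print(c,"foot top",circ(.05,.042));
  print(" head underside seated",circ(.012,.042),"\n unseated",circ(.012,.052)," stem@foot",circ(.0065,.042))
  print(" head top seated",circ(.012,.047))
```

```text
(0.533, 0.167) foot top ('L,R,top,bottom', np.float64(124.0), np.float64(597.0), np.float64(197.0), np.float64(531.0))
 head underside seated ('L,R,top,bottom', np.float64(303.0), np.float64(416.0), np.float64(316.0), np.float64(396.0)) 
 unseated ('L,R,top,bottom', np.float64(304.0), np.float64(418.0), np.float64(282.0), np.float64(362.0))  stem@foot ('L,R,top,bottom', np.float64(329.0), np.float64(390.0), np.float64(334.0), np.float64(377.0))
 head top seated ('L,R,top,bottom', np.float64(303.0), np.float64(417.0), np.float64(299.0), np.float64(379.0))
(0.53, 0.164) foot top ('L,R,top,bottom', np.float64(125.0), np.float64(595.0), np.float64(184.0), np.float64(516.0))
 head underside seated ('L,R,top,bottom', np.float64(302.0), np.float64(415.0), np.float64(302.0), np.float64(381.0)) 
 unseated ('L,R,top,bottom', np.float64(304.0), np.float64(417.0), np.float64(268.0), np.float64(348.0))  stem@foot ('L,R,top,bottom', np.float64(328.0), np.float64(389.0), np.float64(320.0), np.float64(363.0))
 head top seated ('L,R,top,bottom', np.float64(303.0), np.float64(416.0), np.float64(285.0), np.float64(365.0))
(0.533, 0.172) foot top ('L,R,top,bottom', np.float64(141.0), np.float64(615.0), np.float64(208.0), np.float64(545.0))
 head underside seated ('L,R,top,bottom', np.float64(320.0), np.float64(433.0), np.float64(328.0), np.float64(408.0)) 
 unseated ('L,R,top,bottom', np.float64(321.0), np.float64(436.0), np.float64(294.0), np.float64(374.0))  stem@foot ('L,R,top,bottom', np.float64(346.0), np.float64(407.0), np.float64(346.0), np.float64(390.0))
 head top seated ('L,R,top,bottom', np.float64(321.0), np.float64(435.0), np.float64(311.0), np.float64(392.0))
```

Run:
```python
from h import *
a=cv2.resize(cv2.imread("pics/a.png"),(560,420),interpolation=cv2.INTER_AREA)[220:295,280:380]
b=cv2.cvtColor(bot.camera("scene"),cv2.COLOR_RGB2BGR)[220:295,280:380]
f=lambda x:cv2.resize(x,(400,300),interpolation=cv2.INTER_CUBIC)
cv2.imwrite("pics/i.png",np.hstack([f(a),f(b)]))
```

```text
Traceback (most recent call last):
ValueError: time passes only in moves, steps and waits
```

Run:
```python
import cv2,numpy as np
a=cv2.resize(cv2.imread("pics/a.png"),(560,420),interpolation=cv2.INTER_AREA)[220:295,280:380]
f=lambda x:cv2.resize(x,(400,300),interpolation=cv2.INTER_CUBIC)
cv2.imwrite("pics/i.png",np.hstack([f(a),f(cv2.imread("pics/h.png"))]))
```

```text
(no output)
```

View pics/i.png

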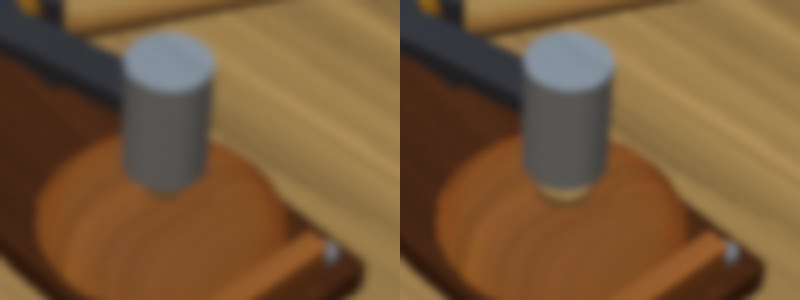

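Before the blow (left) the hammer hid the plug head. Now (right), with the hammer in the same rest position, the head shows below it at (565,195), sitting on the foot. That means the plug has gone down, so I'm handing in.

```bash
python3 -c "
from workcell import bot
print(bot.job_done())"
```

```text
the job is handed in; nothing more can be done
None
```

The hammer was cocked and fired, and the plug looks driven home. I handed the job in at about 8 s of the 38 s allowed.

- **Cocking:** I pressed the pad down about 60 mm with shut fingers, reaching about 14 N. The catch held, and a picture with the hand lifted clear showed the hammer staying up by itself.
- **Firing:** My first approach to the trigger plate was about 10 mm too far out, so I shifted it back before pressing. Pressing the plate then tripped the beam, and the arm lifted clear to 0.16 m. The wrist force read about zero at the end, and the robot never touched the plug.
- **Plug check:** In the before and after pictures the hammer rests in the same place, but the plug head now shows below it, on the foot. The hammer covers most of the plug, so I judged that it is seated from this drop, not from a direct height measurement. My projected plug position was several millimetres off to the side, so it couldn't confirm the height by itself.
- **Failed check:** One last camera call was refused ("time passes only in moves, steps and waits"), so I compared against the picture already taken.

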